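# Shut and bolt the tilt-out games bin

### The job

Push the tilt-out bin fully shut, then slide the bolt on top of its case by the black grip all the way to its end stop, so that the bolt runs through the keeper and locks the bin. Leave the other things on the shelf where they are.

Things in the scene. Friction and masses are not known exactly. Their poses are not given: they have to be found in the camera images.
- unit: White ABS case of the tilt-out bin, fixed to the shelf: 170 mm deep (own x), 360 wide (own y), 200 high. Origin: centre of its underside, on the shelf. Own -x is the front, turned roughly to the robot; own +y is to the left as the robot sees it; z up. The flat top carries a steel slide bolt parallel to the front, its centre line at own x = -45 mm; a loose remote lies on the rear half.
- bin (a joint): Tilt of the bin, rad: 0 fully shut, up to 0.45 tipped out towards the robot. Hinge line along the case's own y at own x = -60 mm, z = 35 mm. Stiff hinge (friction, no spring): the bin mostly stays where it is left; 2 to 6 N at the lip moves it. Its front panel, 356 mm wide, 10 thick, stands upright when shut: case's own x = -95 to -85 mm, z = 20 to 228 mm.
- bin_lip (a point): Middle of the front face of the bin's pull lip, a white ledge 150 mm wide, 12 high, standing 15 mm out from the top of the front panel. Moves with the bin: shut, it is at own x = -110, y = 0, z = 222 mm of the case; tipped out, it is nearer to the robot and lower. Axes: the case's when shut.
- keeper (a point): Lower end of the leg of the steel keeper hook, which reaches back over the case from the top of the bin's front panel, 25 mm wide; moves with the bin. Shut, it is at own x = -24, y = 87.5, z = 203 mm of the case, and the bolt slides through under the hook, in front of the leg. A bolt thrown while the bin is tipped out blocks the hook: the bin cannot shut.
- bolt (a joint): Travel of the slide bolt, m: 0 fully drawn back, 0.060 at its end stop (locked, its end through the keeper hook); it moves along own +y of the case. About 3 N of friction, no spring; it stays where it is left. Two guide straps hold it, 16 mm above the case's top, centred at own y = -102 and +42 mm.
- bolt_grip (a point): Middle of the top face of the bolt's black grip, an upright paddle 50 mm long (own x of the case), 14 mm thick (own y), standing 43 mm above a low foot 36 x 72 mm (x, y); the paddle's top is 265 mm and the foot's top 222 mm above the shelf. Moves with the bolt. Axes are those of the case.
- jar: Closed white ceramic jar, 100 mm across, 120 mm high, standing beside the case (either side). Origin: centre of its underside.
- tumbler: Glass tumbler, 80 mm across, 105 mm high, standing beside the case (the other side). Origin: centre of its underside.
- remote: Black remote, 170 x 44 x 18 mm (its x, y, z), lying on the rear half of the case's top. Origin: centre of its underside.
- maraca_a: Grey plastic maraca-shaped motion controller, about 207 mm long along its x (head, 68 mm across, to +x), lying on the shelf at the left of the case. Origin: on the shelf under its middle.
- maraca_b: The same kind of maraca-shaped controller, lying at the right of the case.
- opener: Flat stainless bottle opener, 170 x 42 x 5 mm, lying on the shelf in front of the case at the right. Origin: centre of its underside, x along it.
- coasters: Stack of round coasters, 96 mm across, 30 mm high, in front of the case at the left. Origin: centre of its underside.

How it is judged:
On the way:
1. the bin is pushed shut (within 0.04 rad) while the bolt is still drawn back (travel under 25 mm) (value of joint bin below 0.04 rad and value of joint bolt below 0.025 m), for 0.2 s.
At the end, for the whole second after the job is handed in: The bin is shut (within 0.04 rad, about 7 mm at the lip), the bolt is within 4 mm of its end stop, through the keeper, and both are at rest (value of joint bin below 0.04 rad and value of joint bolt above 0.056 m and velocity of joint bolt between -0.01 and 0.01 m/s and velocity of joint bin between -0.05 and 0.05 rad/s); the robot touches nothing.
It fails at once if the jar or the tumbler is moved by more than 40 mm or tipped over (distance of any of jar, tumbler from where it was at the start of the episode above 0.04 m or angle between any of jar, tumbler's own z axis and vertical above 0.5 rad).
It fails at once if the remote is moved by more than 40 mm or tipped over (distance of remote from where it was at the start of the episode above 0.04 m or angle between remote's own z axis and vertical above 0.5 rad).
It fails at once if a maraca controller is moved by more than 40 mm or tipped over (distance of any of maraca_a, maraca_b from where it was at the start of the episode above 0.04 m or angle between any of maraca_a, maraca_b's own z axis and vertical above 0.5 rad).
It fails at once if the opener or the coasters are moved by more than 40 mm or tipped over (distance of any of opener, coasters from where it was at the start of the episode above 0.04 m or angle between any of opener, coasters's own z axis and vertical above 0.5 rad).
It also fails if it takes over 45 s, if anything falls off the work surface, if the arm or the gripper's body presses on something with over 40 N, if the wrist force passes 120 N, or if a joint passes its speed limit or range.

### The arm

A 7-joint arm with a two-finger parallel gripper is mounted at the origin on the work surface. World frame = base frame: x ahead of the robot, y to its left, z up, the work surface at z = 0. Lengths are in m, angles in rad, forces in N, time in s.
With the tool pointing down it reaches from about 0.425 to 0.875 m from the base axis. Payload 4.7 kg.
Tool frame: the origin (TCP) lies midway between the tips of the shut fingers; the grasp point (between the pads) lies 19 mm behind it (arm.hold_point_z is the distance from the TCP to the grasp point, in m); z points along the fingers, x is the direction in which the jaws open and shut, and the axes are right-handed (so a half turn about z gives the same grasp; the last joint's range is limited). The gripper opens to 85 mm and grips with 20 to 120 N. Pads are 22 mm wide; open, the fingers measure 114 mm over their backs; the gripper's body (76 mm by 85 mm) begins 54 mm behind the grasp point. The pads swing forward as they close: fully open they stand 13 mm farther back than shut.
Start: joints at [1.317, 0.321, -0.07, 1.45, 0.023, 1.371, -0.057], TCP at [0.172, -0.627, 0.231] pointing down, gripper open.
Joint ranges: [-2.86, 2.86], [-0.3, 2.09], [-1.38, 1.24], [0.06, 2.45], [-1.56, 4.7], [0.09, 2.05], [-2.69, 2.69]. Speed limits (rad/s): [2.57, 2.57, 3.14, 3.14, 3.14, 3.14, 3.14].

### API

Orientations are given as a rotation vector (axis times angle).
In Python, from cell import arm, viewer gives the robot as it stands.
- The arm moves only by the tool move_arm, never from a script. Its argument "series" is a list of rows, each a list of 3 entries, a list of its own where there are three numbers: the turn, a rotation vector about the tool's x, y, z in rad, then the shift along the tool's x, y, z in mm, then the opening in per cent of the stroke, from 0 (shut) to 100 (fully open). A call has 1 to 20 rows; each row is the pose to reach, as a shift and turn from the pose commanded when the call began, along the tool's axes at that moment; what a row does not reach only later rows make up. A row lasts 1/10 s, in which the tool goes at most 50 mm and 8.59 degrees, less where a joint would pass 70% of its speed; a pose out of reach is approached as far as the arm can. A call with a gripper value outside its range is refused whole. The fingers move at their own pace and stop on an object; "grip_force" is the grip in N (left out, the last holds). Time passes only in rows, so rows that repeat a pose let the fingers close. It gives the time, the measured TCP pose, the force and the opening at its end, in the units of the state.
- arm.get_obs(): the state, without advancing time (a new reading comes with each control period).
- viewer.camera(name): name is "scene" or "top"; returns a dict with "img" (384x512x3 uint8, red, green, blue), "z_map" (384x512 float32, m along the optical axis (not along the pixel's ray), 0 where there is no reading), "fov_y" (degrees; the focal length in pixels is half the picture's height over the tangent of half this angle, whatever the lens; pixels are square), "cx", "cy" (the principal point, pixels), "world_from_camera" (4x4, takes a point from camera to world coordinates). Camera axes: x right, y down, z forward; pixel columns grow to the right and rows downward; lengths in m; the calibration is good to about 2 mm. A picture is of the moment at which its call begins.
- arm.sign_off(): hands the job in, once; it reports no verdict.
The state is a dict: "time": time; "joint_pos": joint angles; "dq": joint speeds; "joint_efforts": joint torques, N m; "eef_pos": TCP position; "orientation": TCP orientation; "contact_force": force on the tool from outside, world axes, zero at the start; "torque": the same for the moment, N m; "finger_gap": finger opening in m.
Only numpy, scipy, OpenCV 4.12 (cv2) and the standard library are available. Lean on these libraries where they do the work, as an engineer would, in place of code of your own. Each camera call takes 0.05 s, during which the arm holds its last target.

## Working session

There is one attempt and no reset: what is moved stays moved. The work goes in short steps, Python scripts to look and compute and a tool call to move; the robot and the scene stay as the last step left them, time stands still between calls to the robot, and variables do not carry over. Pictures are saved under pics/ and viewed, and the job is handed in when it is done.

Besides the shell and the picture viewer there is one more tool, called after ">>>" as name(argument=value, ...), one argument or row to a line, values as JSON. move_arm: Moves the arm, as the interface text tells. Its arguments: {"type":"object","properties":{"series":{"type":"array"},"grip_force":{"type":"number"}},"required":["series"]}

```bash
ls; mkdir -p pics
cat > h.py <<'E'
import numpy as np,cv2
from cell import arm,viewer
def grab(n,tag):
    c=viewer.camera(n); cv2.imwrite(f'pics/{tag}.png',c['img'][:,:,::-1])
    f=c['img'].shape[0]/2/np.tan(np.radians(c['fov_y'])/2)
    z=c['z_map']; v,u=np.mgrid[:z.shape[0],:z.shape[1]]
    P=np.stack([(u-c['cx'])*z/f,(v-c['cy'])*z/f,z,np.ones_like(z)],-1)@np.array(c['world_from_camera']).T
    P=P[...,:3]; P[z==0]=np.nan
    np.savez(f'{tag}.npz',P=P,img=c['img'],f=f,T=c['world_from_camera'],cx=c['cx'],cy=c['cy'])
    return P,c
E
python3 - <<'E'
from h import *
print({k:np.round(v,3) for k,v in arm.get_obs().items()})
for n in('scene','top'):
    P,c=grab(n,n+'0'); print(n,c['fov_y'],c['cx'],c['cy'],np.round(c['world_from_camera'],3))
E
```

```text
pics
{'time': np.float64(0.0), 'joint_pos': array([ 1.317,  0.322, -0.07 ,  1.452,  0.023,  1.371, -0.057]), 'dq': array([ 0.   , -0.001,  0.   ,  0.001, -0.   ,  0.   ,  0.001]), 'joint_efforts': array([ 0.0000e+00, -4.9358e+01, -3.8200e-01, -3.1434e+01,  1.3000e-02,
        1.1000e-02, -0.0000e+00]), 'eef_pos': array([ 0.172, -0.626,  0.23 ]), 'orientation': array([-2.497,  1.904,  0.003]), 'contact_force': array([-0.554,  0.081,  0.599]), 'torque': array([-0.008, -0.001,  0.012]), 'finger_gap': np.float64(0.085)}
scene 49.35458950402157 258.7127373694833 194.22077404290494 [[-0.814  0.529 -0.24   0.887]
 [ 0.581  0.734 -0.352  0.478]
 [-0.01  -0.426 -0.905  1.397]
 [ 0.     0.     0.     1.   ]]
top 42.50988494754898 256.3574278323792 190.08538011897565 [[ 5.000e-03 -9.830e-01  1.850e-01  3.310e-01]
 [-1.000e+00 -1.000e-03  1.900e-02  1.400e-02]
 [-1.900e-02 -1.850e-01 -9.830e-01  1.437e+00]
 [ 0.000e+00  0.000e+00  0.000e+00  1.000e+00]]
```

View pics/scene0.png

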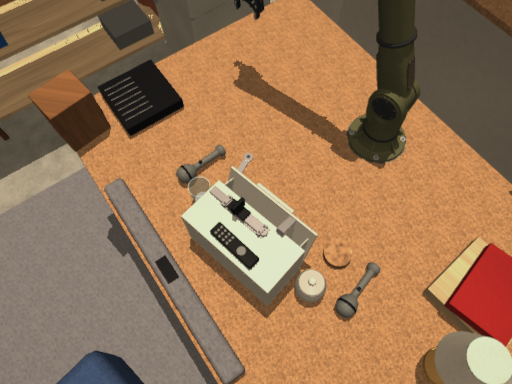

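View pics/top0.png

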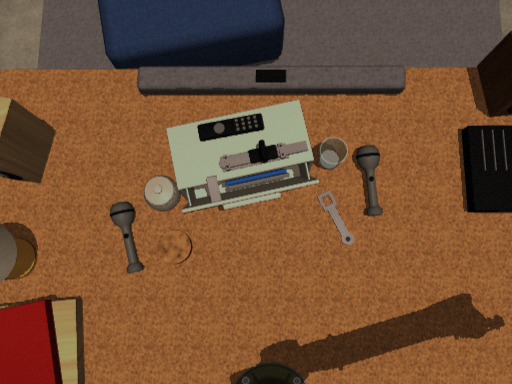

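The top view shows the case at about px (240,155), rotated by about 10°. The bin is tipped open with its lip at about (250,200), and the black grip is at about (264,152). The jar is left of the case, the tumbler right, and the coasters and opener are in front.

Run:
```python
from h import *
d=np.load('top0.npz');P=d['P'];img=d['img'].astype(int)
z=P[...,2]
g=np.zeros(z.shape,bool);g[80:230,150:330]=1
m=g&(abs(z-0.2)<0.006)
m=cv2.morphologyEx(m.astype(np.uint8),cv2.MORPH_OPEN,np.ones((3,3)))>0
r=cv2.minAreaRect((P[m][:,:2]*1000).astype(np.float32));print('top',r,np.median(z[m]));print(cv2.boxPoints(r))
for lo,hi in((.25,.28),(.215,.25),(.205,.215)):
    k=g&(z>lo)&(z<hi);n,l,s,c=cv2.connectedComponentsWithStats(k.astype(np.uint8))
    for i in range(1,n):
        if s[i,4]>4:
            q=P[l==i];print(lo,s[i],np.round(q.mean(0),3),np.round(q.min(0),3),np.round(q.max(0),3))
d=np.load('scene0.npz');P=d['P'];z=P[...,2]
m=(abs(z-0.2)<0.005);m[:150]=0;m[300:]=0;m[:,:170]=0;m[:,330:]=0
m=cv2.morphologyEx(m.astype(np.uint8),cv2.MORPH_OPEN,np.ones((3,3)))>0
r=cv2.minAreaRect((P[m][:,:2]*1000).astype(np.float32));print('scene top',r);print(cv2.boxPoints(r))
for t in('top','scene'):
    im=cv2.imread(f'pics/{t}0.png')
    a=im[90:220,150:360] if t=='top' else im[140:310,160:340]
    cv2.imwrite(f'pics/{t}0z.png',cv2.resize(a,None,fx=3.5 if t=='top' else 3.4,fy=3.5 if t=='top' else 3.4,interpolation=cv2.INTER_CUBIC))
```

```text
top ((685.5169067382812, 83.77314758300781), (171.83616638183594, 360.19158935546875), 12.494441032409668) 0.19982548996609273
[[ 562.6708   241.0158 ]
 [ 640.59644 -110.64537]
 [ 808.36304  -73.4695 ]
 [ 730.4374   278.19165]]
0.25 [259 140   9  21 123] [0.652 0.021 0.263] [0.629 0.011 0.251] [0.677 0.031 0.27 ]
0.215 [198 114  66  27 879] [0.727 0.105 0.219] [0.691 0.021 0.215] [0.761 0.19  0.226]
0.215 [278 143   8  15  44] [ 0.666 -0.025  0.217] [ 0.646 -0.035  0.215] [ 0.683 -0.017  0.221]
0.215 [248 145  31  19 320] [0.652 0.022 0.222] [ 0.628 -0.017  0.215] [0.677 0.06  0.249]
0.215 [223 155   6   5  16] [0.645 0.117 0.218] [0.64  0.11  0.215] [0.65  0.123 0.223]
0.215 [224 161   6  10  32] [0.625 0.114 0.217] [0.612 0.108 0.215] [0.636 0.121 0.221]
0.215 [206 176  14  20 157] [0.574 0.148 0.221] [0.548 0.132 0.215] [0.597 0.164 0.231]
0.205 [239 120   2   4   5] [0.742 0.083 0.213] [0.738 0.081 0.212] [0.746 0.084 0.215]
0.205 [236 126   4   3   6] [0.727 0.087 0.214] [0.724 0.083 0.213] [0.729 0.091 0.215]
0.205 [248 127  16   6  28] [0.719 0.043 0.211] [0.714 0.021 0.205] [
[... 333 characters left out ...]
.693 0.15  0.206] [0.705 0.172 0.215]
0.205 [200 139   4   3   5] [0.692 0.18  0.211] [0.69  0.177 0.206] [0.695 0.184 0.215]
0.205 [276 141  32  18 278] [ 0.67  -0.054  0.211] [ 0.645 -0.092  0.205] [ 0.69  -0.012  0.215]
0.205 [219 152  32  20 296] [0.637 0.092 0.21 ] [0.612 0.055 0.205] [0.662 0.134 0.215]
0.205 [223 155   4   3   6] [0.649 0.119 0.214] [0.647 0.116 0.211] [0.653 0.123 0.215]
0.205 [182 180 138  33 904] [0.543 0.061 0.21 ] [ 0.505 -0.121  0.205] [0.588 0.225 0.215]
scene top ((688.10009765625, 85.51312255859375), (170.47976684570312, 360.2881164550781), 12.748977661132812)
[[ 565.20746  242.4052 ]
 [ 644.7159  -109.00045]
 [ 810.99274  -71.37895]
 [ 731.4843   280.0267 ]]
```

View pics/top0z.png

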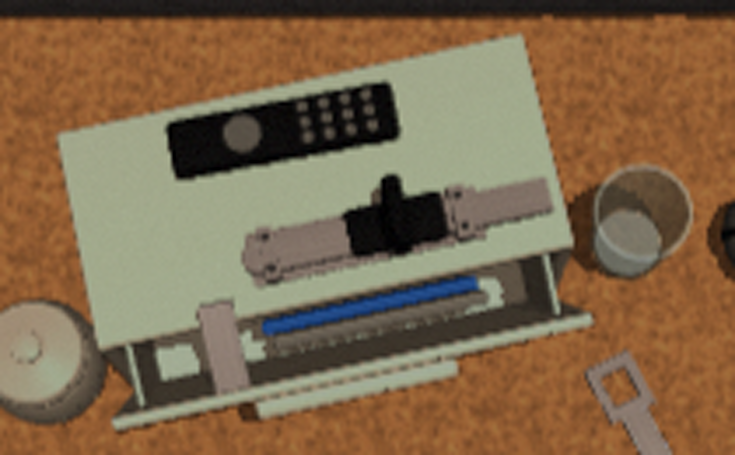

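View pics/scene0z.png

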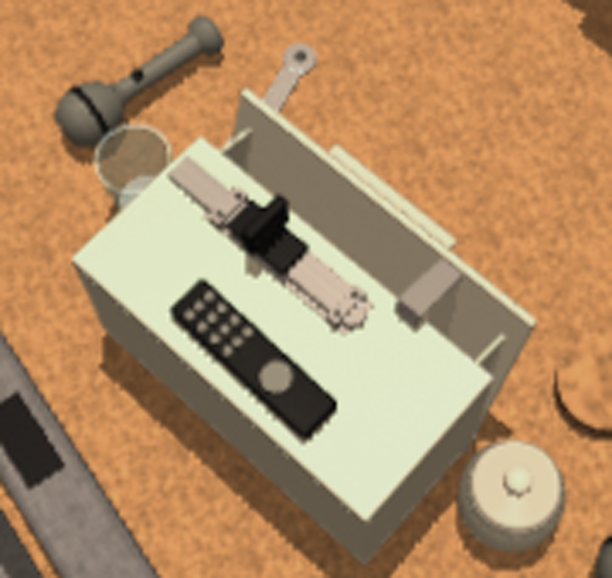

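```bash
cat >> h.py <<'E'
C=np.array([.687,.0845]);yaw=np.radians(12.6)
ex=np.array([np.cos(yaw),np.sin(yaw)]);ey=np.array([-ex[1],ex[0]])
def own(P): 
    d=P[...,:2]-C; return np.stack([d@ex,d@ey,P[...,2]],-1)
def world(x,y): return C+x*ex+y*ey
def delta(x,y,z):  # mm in tool axes from the present pose to own point, + needed turn about tool z
    from scipy.spatial.transform import Rotation as R
    o=arm.get_obs(); M=R.from_rotvec(o['orientation']).as_matrix()
    d=np.r_[world(x,y),z]-o['eef_pos']; des=np.column_stack([np.r_[-ey,0],np.r_[-ex,0],[0,0,-1]])
    return np.round(1000*M.T@d,1),np.round(R.from_matrix(M.T@des).as_rotvec(),4)
E
python3 - <<'E'
from h import *
for t in('top0','scene0'):
    Q=own(np.load(t+'.npz')['P'])
    for lo,hi in((-.06,-.02),(-.02,.02),(.02,.06),(.11,.15)):
        m=(Q[...,1]>lo)&(Q[...,1]<hi)&(Q[...,0]>-.25)&(Q[...,0]<-.09)&(Q[...,2]>.16)
        q=Q[m]*1000; h=q[q[:,0]<np.nanmin(q[:,0])+15]
        print(t,lo,'minx',np.percentile(q[:,0],1).round(),'zmax',np.percentile(q[:,2],99).round(),'front z',np.percentile(h[:,2],[5,50,95]).round())
    m=(Q[...,2]>.25)&(abs(Q[...,0])<.1)&(abs(Q[...,1])<.15)
    q=Q[m]*1000;print('paddle',np.percentile(q,[1,50,99],axis=0).round())
# waypoints
for w in((-.25,-.35,.235),(-.235,.02,.235),(-.235,.02,.185)):
    print(w,world(*w[:2]).round(3),delta(*w))
E
```

```text
top0 -0.06 minx -163.0 zmax 215.0 front z [204. 207. 211.]
top0 -0.02 minx -163.0 zmax 215.0 front z [202. 207. 211.]
top0 0.02 minx -163.0 zmax 215.0 front z [202. 207. 211.]
top0 0.11 minx -149.0 zmax 217.0 front z [196. 210. 215.]
paddle [[-71. -61. 251.]
 [-48. -54. 264.]
 [-23. -47. 269.]]
scene0 -0.06 minx -160.0 zmax 215.0 front z [203. 207. 211.]
scene0 -0.02 minx -160.0 zmax 214.0 front z [203. 207. 211.]
scene0 0.02 minx -160.0 zmax 215.0 front z [204. 207. 212.]
scene0 0.11 minx -147.0 zmax 215.0 front z [191. 207. 213.]
paddle [[-67. -59. 251.]
 [-41. -51. 263.]
 [-19. -44. 269.]]
(-0.25, -0.35, 0.235) [ 0.519 -0.312] (array([-211.6, -418.5,   -4.3]), array([0.0001, 0.0017, 0.0479]))
(-0.235, 0.02, 0.235) [0.453 0.053] (array([-580.4, -451.2,   -3.7]), array([0.0001, 0.0017, 0.0479]))
(-0.235, 0.02, 0.185) [0.453 0.053] (array([-580.3, -451.2,   46.3]), array([0.0001, 0.0017, 0.0479]))
```

>>> move_arm(
  series=[
    [[0,0,0.048],[-211,-418,-4],0],
    [[0,0,0.048],[-211,-418,-4],0],
    [[0,0,0.048],[-211,-418,-4],0],
    [[0,0,0.048],[-211,-418,-4],0],
    [[0,0,0.048],[-211,-418,-4],0],
    [[0,0,0.048],[-211,-418,-4],0],
    [[0,0,0.048],[-211,-418,-4],0],
    [[0,0,0.048],[-211,-418,-4],0],
    [[0,0,0.048],[-211,-418,-4],0],
    [[0,0,0.048],[-211,-418,-4],0],
    [[0,0,0.048],[-580,-451,-4],0],
    [[0,0,0.048],[-580,-451,-4],0],
    [[0,0,0.048],[-580,-451,-4],0],
    [[0,0,0.048],[-580,-451,-4],0],
    [[0,0,0.048],[-580,-451,-4],0],
    [[0,0,0.048],[-580,-451,-4],0],
    [[0,0,0.048],[-580,-451,-4],0],
    [[0,0,0.048],[-580,-451,-4],0],
    [[0,0,0.048],[-580,-451,-4],0],
    [[0,0,0.048],[-580,-451,-4],0],
  ],
)

```text
time: 2.1
eef_pos: [0.4533, 0.0514, 0.2351]
orientation: [2.452, -1.963, 0.001]
contact_force: [0.1, -0.8, 0.2]
finger_gap: -0.0001
```

Run:
```python
from h import *
o=arm.get_obs();print(o['time'],o['eef_pos'].round(4),own(o['eef_pos']).round(4),o['contact_force'].round(2),o['joint_pos'].round(2))
for w in((-.235,.02,.18),(-.18,.02,.18),(-.122,.02,.18)):
    print(w,delta(*w))
```

```text
2.1 [0.4533 0.0514 0.2351] [-0.2353  0.0187  0.2351] [ 0.05 -0.76  0.15] [ 0.52 -0.09 -0.64  1.88 -0.05  1.33 -1.46]
(-0.235, 0.02, 0.18) (array([-1.4, -0.3, 55.1]), array([ 0.0004, -0.0009,  0.0005]))
(-0.18, 0.02, 0.18) (array([ -1.3, -55.3,  55.1]), array([ 0.0004, -0.0009,  0.0005]))
(-0.122, 0.02, 0.18) (array([  -1.3, -113.3,   55.1]), array([ 0.0004, -0.0009,  0.0005]))
```

>>> move_arm(
  series=[
    [[0,0,0],[0,0,30],0],
    [[0,0,0],[0,0,55],0],
    [[0,0,0],[0,-20,55],0],
    [[0,0,0],[0,-40,55],0],
    [[0,0,0],[0,-52,55],0],
    [[0,0,0],[0,-60,55],0],
    [[0,0,0],[0,-66,55],0],
    [[0,0,0],[0,-72,55],0],
    [[0,0,0],[0,-78,55],0],
    [[0,0,0],[0,-84,55],0],
    [[0,0,0],[0,-90,55],0],
    [[0,0,0],[0,-95,55],0],
    [[0,0,0],[0,-100,55],0],
    [[0,0,0],[0,-104,55],0],
    [[0,0,0],[0,-107,55],0],
    [[0,0,0],[0,-110,55],0],
    [[0,0,0],[0,-112,55],0],
    [[0,0,0],[0,-112,55],0],
  ],
)

```text
time: 3.9
eef_pos: [0.5657, 0.0769, 0.1883]
orientation: [-2.449, 1.962, -0.012]
contact_force: [-14.0, -3.3, 35.4]
finger_gap: 0.0001
```

Run:
```python
from h import *
o=arm.get_obs();print(o['time'],own(o['eef_pos']).round(4),o['contact_force'].round(2))
P,c=grab('top','top1');Q=own(P)
for lo,hi in((-.06,-.02),(.11,.15),(-.15,-.1)):
    m=(Q[...,1]>lo)&(Q[...,1]<hi)&(Q[...,0]>-.25)&(Q[...,0]<-.08)&(Q[...,2]>.19);q=Q[m]*1000
    print(lo,np.percentile(q[:,0],[1,50,99]).round(),np.percentile(q[:,2],[50,99]).round())
im=cv2.imread('pics/top1.png')[90:220,150:360];cv2.imwrite('pics/top1z.png',cv2.resize(im,None,fx=3.5,fy=3.5,interpolation=cv2.INTER_CUBIC))
```

```text
3.9 [-0.12    0.019   0.1883] [-13.98  -3.29  35.36]
-0.06 [-249. -167.  -87.] [590. 615.]
0.11 [-97. -95. -81.] [225. 232.]
-0.15 [-97. -94. -82.] [224. 232.]
```

View pics/top1z.png

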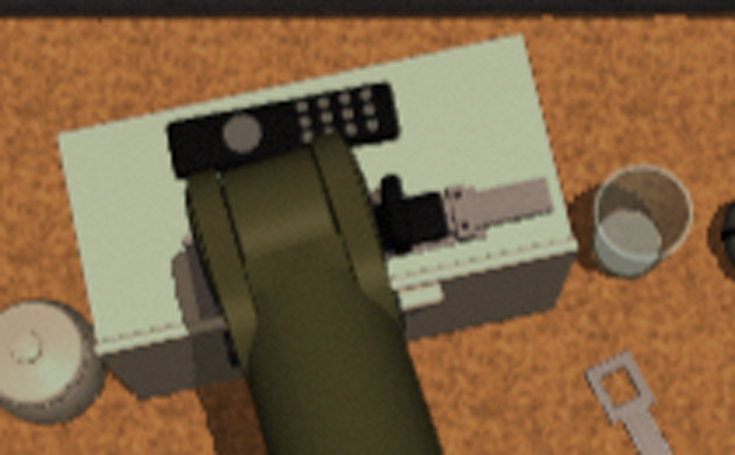

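The panel now stands flush in the case, with its edge line from about (100,345) to (575,245). There is an upward force, probably from the gripper riding on the lip, so I'll lift to clear it and back off.

>>> move_arm(
  series=[
    [[0,0,0],[0,0,-6],0],
    [[0,0,0],[0,0,-12],0],
    [[0,0,0],[0,0,-12],0],
    [[0,0,0],[0,0,-12],0],
  ],
)

```text
time: 4.35
eef_pos: [0.5626, 0.0763, 0.1916]
orientation: [2.452, -1.964, -0.001]
contact_force: [0.4, -0.4, -0.7]
finger_gap: -0.0001
```

Run:
```python
from h import *
o=arm.get_obs();print(o['time'],own(o['eef_pos']).round(4),o['contact_force'].round(2))
```

```text
4.35 [-0.1231  0.0192  0.1916] [ 0.38 -0.37 -0.73]
```

>>> move_arm(
  series=[
    [[0,0,0],[0,-2,-2],0],
    [[0,0,0],[0,-4,-2],0],
    [[0,0,0],[0,-5,-2],0],
    [[0,0,0],[0,-5,-2],0],
    [[0,0,0],[0,-5,-2],0],
  ],
)

```text
time: 4.85
eef_pos: [0.5653, 0.0768, 0.1938]
orientation: [2.448, -1.961, -0.006]
contact_force: [-7.8, -2.0, 5.6]
finger_gap: 0.0003
```

>>> move_arm(
  series=[
    [[0,0,0],[0,10,0],0],
    [[0,0,0],[0,35,0],0],
    [[0,0,0],[0,60,0],0],
    [[0,0,0],[0,60,-45],0],
    [[0,0,0],[0,60,-90],0],
    [[0,0,0],[0,60,-120],0],
    [[0,0,0],[50,60,-120],0],
    [[0,0,0],[100,60,-120],0],
    [[0,0,0],[150,60,-120],0],
    [[0,0,0],[200,60,-120],0],
    [[0,0,0],[200,60,-120],0],
    [[0,0,0],[200,60,-120],0],
  ],
)

```text
time: 6.05
eef_pos: [0.5525, -0.1323, 0.3135]
orientation: [-2.448, 1.968, 0.002]
contact_force: [0.8, 0.7, -0.4]
finger_gap: -0.0001
```

Run:
```python
from h import *
o=arm.get_obs();print(o['time'],own(o['eef_pos']).round(4),o['contact_force'].round(2))
P,c=grab('top','top2');Q=own(P)
for lo,hi in((-.06,.06),(.11,.15),(-.15,-.1)):
    m=(Q[...,1]>lo)&(Q[...,1]<hi)&(Q[...,0]>-.25)&(Q[...,0]<-.08)&(Q[...,2]>.19)&(Q[...,2]<.25);q=Q[m]*1000
    print(lo,np.percentile(q[:,0],[1,50,99]).round(),np.percentile(q[:,2],[50,99]).round())
m=(Q[...,2]>.25)&(Q[...,2]<.275)&(abs(Q[...,0])<.1)&(abs(Q[...,1])<.15)
q=Q[m]*1000;print('paddle',np.percentile(q,[1,50,99],axis=0).round())
im=cv2.imread('pics/top2.png')[90:220,150:360];cv2.imwrite('pics/top2z.png',cv2.resize(im,None,fx=3.5,fy=3.5,interpolation=cv2.INTER_CUBIC))
for w in((-.048,-.11,.30),(-.048,-.11,.235),(-.048,-.0765,.235),(-.048,-.0165,.235)): print(w,delta(*w))
```

```text
6.05 [-0.1786 -0.1823  0.3135] [ 0.84  0.67 -0.35]
-0.06 [-111.  -99.  -86.] [227. 233.]
0.11 [-97. -95. -81.] [225. 233.]
-0.15 [-97. -95. -82.] [225. 231.]
paddle [[-71. -62. 251.]
 [-48. -54. 264.]
 [-22. -47. 269.]]
(-0.048, -0.11, 0.3) (array([ -70.3, -130. ,   14.1]), array([-0.0003,  0.0011, -0.    ]))
(-0.048, -0.11, 0.235) (array([ -70.2, -130. ,   79.1]), array([-0.0003,  0.0011, -0.    ]))
(-0.048, -0.0765, 0.235) (array([-103.7, -130. ,   79.1]), array([-0.0003,  0.0011, -0.    ]))
(-0.048, -0.0165, 0.235) (array([-163.7, -130. ,   79.2]), array([-0.0003,  0.0011, -0.    ]))
```

View pics/top2z.png

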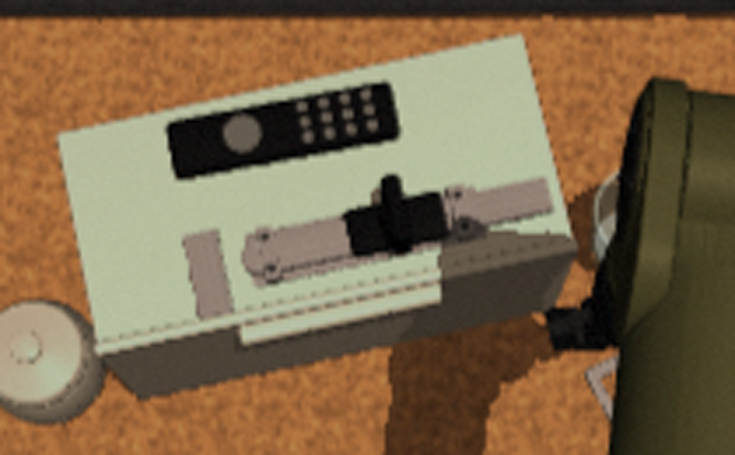

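The bin is shut: its lip is at own x = -111 mm, against an expected -110. The keeper hook lies over the case at (208,275), in line with the bolt. Next I'll push the paddle.

>>> move_arm(
  series=[
    [[0,0,0],[-25,-45,0],0],
    [[0,0,0],[-50,-90,0],0],
    [[0,0,0],[-70,-130,0],0],
    [[0,0,0],[-70,-130,0],0],
    [[0,0,0],[-70,-130,40],0],
    [[0,0,0],[-70,-130,70],0],
    [[0,0,0],[-70,-130,79],0],
    [[0,0,0],[-70,-130,79],0],
    [[0,0,0],[-85,-130,79],0],
    [[0,0,0],[-95,-130,79],0],
    [[0,0,0],[-101,-130,79],0],
    [[0,0,0],[-107,-130,79],0],
    [[0,0,0],[-113,-130,79],0],
    [[0,0,0],[-119,-130,79],0],
    [[0,0,0],[-125,-130,79],0],
    [[0,0,0],[-131,-130,79],0],
    [[0,0,0],[-137,-130,79],0],
    [[0,0,0],[-143,-130,79],0],
    [[0,0,0],[-148,-130,79],0],
    [[0,0,0],[-148,-130,79],0],
  ],
)

```text
time: 8.1
eef_pos: [0.6468, 0.0437, 0.2351]
orientation: [-2.453, 1.962, 0.002]
contact_force: [-0.6, 0.2, -0.6]
finger_gap: -0.0002
```

Run:
```python
from h import *
o=arm.get_obs();print(o['time'],own(o['eef_pos']).round(4),o['contact_force'].round(2),(o['contact_force'][:2]@ey).round(1))
print(delta(-.048,-.0155,.235))
```

```text
8.1 [-0.0482 -0.0311  0.2351] [-0.58  0.16 -0.64] 0.3
(array([-15.6,  -0.2,   0.1]), array([0.0004, 0.0013, 0.0018]))
```

>>> move_arm(
  series=[
    [[0,0,0],[-4,0,0],0],
    [[0,0,0],[-8,0,0],0],
    [[0,0,0],[-11,0,0],0],
    [[0,0,0],[-14,0,0],0],
    [[0,0,0],[-17,0,0],0],
    [[0,0,0],[-17,0,0],0],
  ],
)

```text
time: 8.7
eef_pos: [0.6445, 0.0528, 0.235]
orientation: [2.443, -1.967, 0.008]
contact_force: [3.1, -11.1, 1.6]
finger_gap: 0.0
```

Run:
```python
from h import *
o=arm.get_obs();print(o['time'],own(o['eef_pos']).round(4),o['contact_force'].round(2),(o['contact_force'][:2]@ey).round(1))
P,c=grab('scene','sc3');Q=own(P)
m=(Q[...,2]>.255)&(Q[...,2]<.275)&(abs(Q[...,0])<.1)&(abs(Q[...,1])<.15)
q=Q[m]*1000;print('paddle',np.percentile(q,[1,50,99],axis=0).round())
im=cv2.imread('pics/sc3.png')[140:310,160:340];cv2.imwrite('pics/sc3z.png',cv2.resize(im,None,fx=3.4,fy=3.4,interpolation=cv2.INTER_CUBIC))
```

```text
8.7 [-0.0484 -0.0217  0.235 ] [  3.05 -11.11   1.58] -11.5
paddle [[-42. -23. 256.]
 [-33.   1. 263.]
 [-19.   8. 272.]]
```

View pics/sc3z.png

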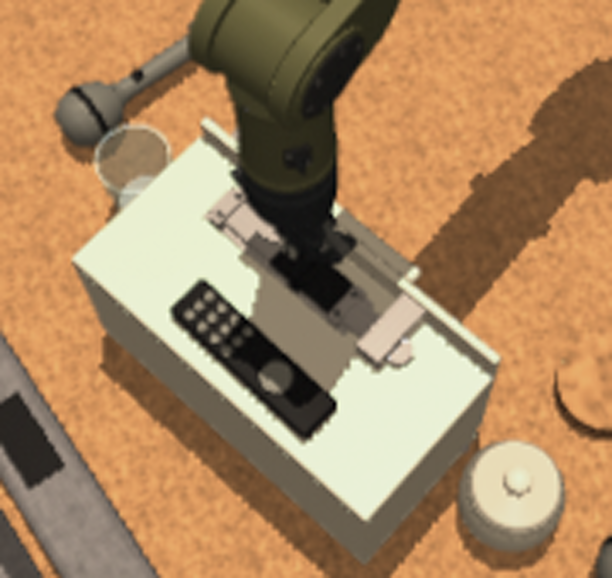

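The bolt end sticks out past the keeper at about (398,352). I'll push a bit harder to see whether this is the end stop.

>>> move_arm(
  series=[
    [[0,0,0],[-3,0,0],0],
    [[0,0,0],[-6,0,0],0],
    [[0,0,0],[-9,0,0],0],
    [[0,0,0],[-9,0,0],0],
    [[0,0,0],[-9,0,0],0],
  ],
)

```text
time: 9.25
eef_pos: [0.6444, 0.0528, 0.2352]
orientation: [2.431, -1.973, 0.02]
contact_force: [5.0, -22.8, 1.7]
finger_gap: 0.0001
```

Run:
```python
from h import *
o=arm.get_obs();print(o['time'],own(o['eef_pos']).round(4),o['contact_force'].round(2),(o['contact_force'][:2]@ey).round(1))
```

```text
9.25 [-0.0485 -0.0216  0.2352] [  5.02 -22.84   1.72] -23.4
```

It's a rigid stop: the force doubled with no motion. I'll back off and measure.

>>> move_arm(
  series=[
    [[0,0,0],[10,0,0],0],
    [[0,0,0],[25,0,0],0],
    [[0,0,0],[25,0,0],0],
    [[0,0,0],[25,0,-40],0],
    [[0,0,0],[25,0,-80],0],
    [[0,0,0],[50,40,-80],0],
    [[0,0,0],[80,75,-80],0],
    [[0,0,0],[110,110,-80],0],
    [[0,0,0],[150,130,-80],0],
    [[0,0,0],[190,130,-80],0],
    [[0,0,0],[190,130,-80],0],
  ],
)

```text
time: 10.35
eef_pos: [0.5554, -0.1525, 0.3145]
orientation: [2.442, -1.973, 0.001]
contact_force: [0.4, -0.4, -0.1]
finger_gap: 0.0002
```

Run:
```python
from h import *
o=arm.get_obs();print(o['time'],own(o['eef_pos']).round(4),o['contact_force'].round(2))
for n in('top','scene'):
    P,c=grab(n,n+'4');Q=own(P)
    m=(Q[...,2]>.25)&(Q[...,2]<.275)&(abs(Q[...,0])<.1)&(abs(Q[...,1])<.15)
    q=Q[m]*1000;print(n,'paddle',np.percentile(q,[1,50,99],axis=0).round())
    m=(abs(Q[...,1])<.06)&(Q[...,0]>-.25)&(Q[...,0]<-.08)&(Q[...,2]>.19)&(Q[...,2]<.25);print('lip',np.percentile(Q[m][:,0],[1,50,99]).round(3))
    im=cv2.imread(f'pics/{n}4.png');im=im[90:220,150:360] if n=='top' else im[140:310,160:340]
    cv2.imwrite(f'pics/{n}4z.png',cv2.resize(im,None,fx=3.4,fy=3.4,interpolation=cv2.INTER_CUBIC))
```

```text
10.35 [-0.1801 -0.2026  0.3145] [ 0.41 -0.35 -0.1 ]
top paddle [[-71.  -8. 251.]
 [-48.  -1. 264.]
 [-22.   7. 270.]]
lip [-0.111 -0.099 -0.081]
scene paddle [[-67.  -5. 251.]
 [-42.   3. 263.]
 [-19.   9. 267.]]
lip [-0.108 -0.09  -0.08 ]
```

View pics/top4z.png

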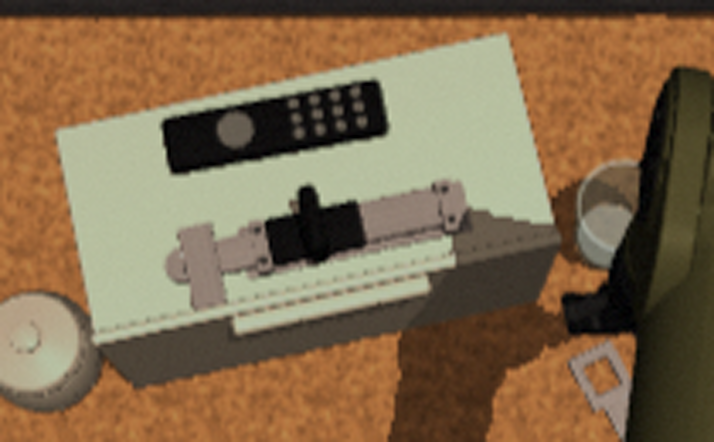

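View pics/scene4z.png

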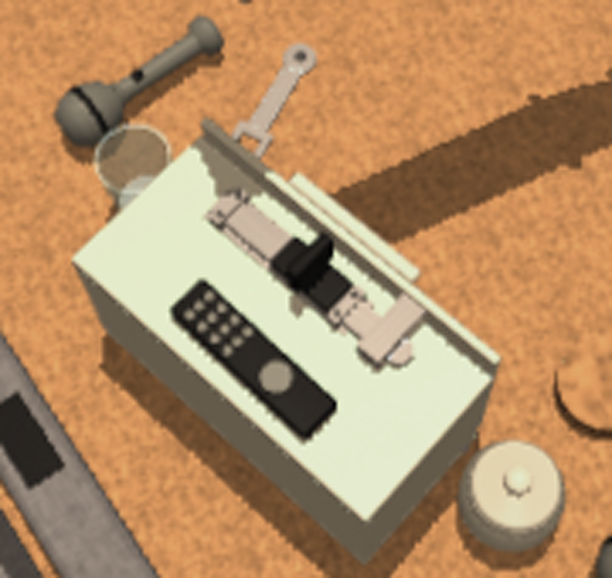

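Run:
```python
from h import *
for t in('top0','top4','scene4'):
    d=np.load(t+'.npz');Q=own(d['P']);I=d['img'].sum(-1)
    out=[]
    for y in np.arange(-120,121,4):
        m=(abs(Q[...,1]*1000-y)<2)&(abs(Q[...,0]+.045)<.017)&(Q[...,2]<.3)
        out.append(f"{y}:{np.median(Q[m][:,2])*1000:.0f}/{np.median(I[m]):.0f}" if m.any() else f"{y}:-")
    print(t,' '.join(out))
    m=(abs(Q[...,0]+.03)<.008)&(Q[...,2]>.222)&(Q[...,2]<.24)&(abs(Q[...,1]-.09)<.04)
    print('keeper y',np.percentile(Q[m][:,1],[2,50,98]).round(4) if m.any() else None)
```

```text
top0 -120:209/337 -116:210/335 -112:209/338 -108:213/344 -104:216/323 -100:216/328 -96:213/262 -92:210/287 -88:221/60 -84:222/37 -80:220/40 -76:220/39 -72:221/42 -68:222/38 -64:221/29 -60:264/31 -56:264/30 -52:265/31 -48:253/12 -44:221/14 -40:221/33 -36:222/37 -32:221/36 -28:222/34 -24:222/34 -20:219/42 -16:209/321 -12:211/349 -8:210/346 -4:210/344 0:210/345 4:209/344 8:210/348 12:210/346 16:210/346 20:209/342 24:210/344 28:210/341 32:210/347 36:214/343 40:217/323 44:216/332 48:213/315 52:209/340 56:208/338 60:202/420 64:198/470 68:199/472 72:199/470 76:200/472 80:198/470 84:200/472 88:201/474 92:199/473 96:201/475 100:200/474 104:200/472 108:199/475 112:199/470 116:199/471 120:198/472
keeper y None
top4 -120:201/464 -116:207/299 -112:210/392 -108:214/396 -104:216/350 -100:216/372 -96:211/300 -92:212/385 -88:210/391 -84:210/388 -80:211/384 -76:210/388 -72:210/386 -68:211/385 -64:210/384 -60:211/384 -56:211/383 -52:211/385 -48:209/384 -44:211/384 -40:210/386 -36:221/152 -32:222/53 -28:222/46 -24:222/49 -20:222/48 -16:221/47 -12:221/42 -8:256/40 -4:266/38 0:264/42 4:264/26 8:222/14 12:
[... 373 characters left out ...]
2:209/530 -108:213/548 -104:216/487 -100:216/468 -96:211/392 -92:209/514 -88:209/542 -84:209/540 -80:208/545 -76:211/545 -72:208/546 -68:209/546 -64:208/550 -60:210/545 -56:209/554 -52:208/547 -48:210/552 -44:209/549 -40:210/516 -36:219/337 -32:220/160 -28:223/110 -24:222/109 -20:220/105 -16:225/84 -12:- -8:261/408 -4:264/88 0:264/110 4:264/107 8:244/36 12:221/72 16:222/120 20:221/122 24:219/124 28:222/123 32:222/125 36:219/227 40:215/517 44:216/521 48:214/451 52:209/575 56:207/588 60:209/588 64:208/591 68:210/590 72:209/590 76:222/577 80:222/580 84:224/587 88:223/587 92:223/587 96:223/583 100:215/406 104:209/583 108:210/588 112:205/585 116:200/614 120:199/668
keeper y [0.0769 0.0908 0.0997]
```

The foot now butts against the left strap with no gap, the keeper is over the bolt, and the arm is clear. I'm handing in.

```bash
python3 -c "
from cell import arm
print(arm.sign_off())"
```

```text
the job is handed in; nothing more can be done
None
```

I pushed the bin shut with closed fingers at its lip. Then I pushed the bolt by its black grip through the keeper until it hit a rigid stop, and backed the arm off. The job was handed in at about 10.5 s; it reports no verdict.

**Bin:** the last check put the lip at own x = -111 mm in the top camera and -108 mm in the scene camera, against -110 mm when shut. It was already shut before I touched the bolt.

**Bolt:** when pushed harder it did not move, and the force rose from 11 to 23 N. Both pictures show the bolt end through the keeper and its foot against the left strap.

**Arm and other things:** the wrist reading was near zero and the arm was clear. The things around the case looked unmoved in the last pictures. I did not measure them, and the arm partly hides the tumbler and opener in the last top view.

**What did not go to plan:**
- **Upward force:** during the first push there was an upward force of about 35 N, probably the lip riding against the gripper. I raised the tool, which cleared it, and pressed the bin again gently.
- **Bolt travel:** I measured only about 53 mm of travel, not 60 mm. The bolt seems to have started a few millimetres forward, because there was a gap of about 4 mm at the right strap. I therefore judged the end stop by the force and the foot-to-strap contact, not by the distance moved.

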